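# Close up the terminal test chamber

### The job

Get the small test chamber ready for a run by pushing with the fingers only: push its tray, with the terminal standing on it, fully in, then swing the door fully shut, then push the slide bolt on the roof all the way across so that it overlaps the door. Do not lift or tip the terminal, leave the other things on the bench where they stand, and take the hand away at the end.

Things in the scene. Friction and masses are not known exactly. Their poses are not given: they have to be found in the camera images.
- chamber: white test chamber, fixed, 200 deep x 220 wide x 130 mm high, place and yaw vary. Axes: x from its open front to its back (away from the robot), y to its left, z up. Origin on the bench: it spans x -100..100, y -130..90, z 0..130 mm. Front opening: y -62..82, z 8..122 mm. Right of it (y -130..-70) a solid control column, its front face at x = -112 mm. The roof starts at x = -88 mm
- tray (a joint): how far the tray is drawn out of the chamber, along the chamber's -x, m: 0 = fully in, its front panel's outer face at chamber x = -100 mm, level with the opening's sides; outer stop at 0.11. Stays where it is left, takes about 2 N to slide. Starts 0.075 to 0.10 out
- tray_front (a point): middle of the top edge of the tray's front panel, on its outer face (facing the chamber's -x), 118 mm above the bench. The panel is grey, upright, 138 wide, 108 high (z 10..118 mm), 8 mm thick; behind it the tray has a floor at z = 16 mm and 20 mm side lips
- door (a joint): door angle, rad: 0 = shut (its outer face then at chamber x = -112 mm), grows as it swings out to the chamber's -x and on to its left (+y); 1.57 = straight out from the front; stop at 2.2. Stays where it is left, takes about 0.06 N m to turn, no catch. Starts 1.65 to 2.1
- door_hinge (a point): point on the door's upright hinge axis, at the chamber's front left edge (chamber x = -100, y = 90 mm) at the door's top, 124 mm above the bench. The door's inner face runs through this axis
- door_edge (a point): top corner of the door's free edge on its outer face. The door is a flat grey panel 160 wide (from the hinge axis), 12 thick, z 4..124 mm; shut, it covers chamber y -70..90 mm. Outer face: the side facing the robot when shut, facing the chamber's left (+y) when it stands open. No handle stands out
- bolt (a joint): slide bolt on the roof's front right corner, travel in m towards the chamber's +y (left): 0 = drawn back, clear of the door; 0.045 = stop, its down-turned dark steel lip overlapping the shut door's front by 30 mm. Starts 0 to 0.008, takes about 2 N, stays where it is left. Nothing blocks it while the door is open, but it belongs last
- bolt_tab (a point): centre of the top of the bolt's black push tab, 160 mm above the bench: an upright block 30 long (chamber x) x 12 wide (chamber y), 24 mm high on the bolt's dark steel plate (plate top z = 136, roof 130 mm). The plate is 40 mm wide (chamber y), centred on the tab; its lip hangs in front of the column, 41..48 mm in front (-x) of the tab's centre, down to z = 105 mm
- terminal_center (a point): centre of the loose white sensing terminal that stands on the tray: upright box 40 (x) x 70 (y) x 70 mm high, 0.2 kg, bottom at z = 16 mm; rides in with the tray
- spare_center (a point): centre of a second such white terminal (40 x 70 x 70 mm high) standing on the bench to the right of the chamber; leave alone
- cap_center (a point): centre of a yellow insulating cap, upright, 38 mm across, 80 mm high, on the bench in front and to the right of the chamber; leave alone
- ct_center (a point): centre of a black ring-shaped current transformer lying flat, 68 mm across, 28 mm high, on the bench to the left of the chamber; leave alone
Things that resemble listed ones, but are neither listed nor needed, are in the scene too. Leave any red look-alike of the part that bears terminal_center alone.

How it is judged:
On the way, in this order (a step that is already met when the one before it is completed fails the run):
1. the tray is pushed fully in while the door is still open and the bolt drawn back (value of joint tray below 0.006 m and value of joint door above 0.5 rad and value of joint bolt below 0.02 m), for 0.1 s.
2. the door is swung shut while the bolt is still drawn back (value of joint door below 0.035 rad and value of joint tray below 0.006 m and value of joint bolt below 0.02 m), for 0.1 s.
3. the bolt is pushed across (value of joint bolt above 0.037 m and value of joint door below 0.035 rad and value of joint tray below 0.006 m), for 0.2 s.
At the end, for the whole second after the job is handed in: tray within 6 mm of fully in, door within 0.035 rad of shut, bolt at least 37 of its 45 mm across, the terminal standing upright on the tray inside the chamber, and the hand clear (all of step 3 and x of terminal_center in the frame of chamber above -0.085 m and angle between terminal_center's own z axis and vertical below 0.15 rad and linear speed of terminal below 0.02 m/s); the robot touches nothing.
It fails at once if the arm or the gripper body, rather than the fingers, pushes on the chamber or its parts (contact force between the arm and chamber above 10 N).
It fails at once if the terminal is lifted off the tray or tipped (height (world z) of terminal_center above 0.068 m or angle between terminal_center's own z axis and vertical above 0.35 rad).
It fails at once if a bystander is lifted or shifted by more than 25 mm (distance of any of spare_center, cap_center, ct_center from where it was at the start of the episode above 0.025 m).
It also fails if it takes over 64 s, if anything falls off the work surface, if the arm or the gripper's body presses on something with over 40 N, if the wrist force passes 120 N, or if a joint passes its speed limit or range.

### The arm

A 7-joint arm with a two-finger parallel gripper is mounted at the origin on the work surface. World frame = base frame: x ahead of the robot, y to its left, z up, the work surface at z = 0. Lengths are in m, angles in rad, forces in N, time in s.
With the tool pointing down it reaches from about 0.425 to 0.925 m from the base axis. Payload 6.8 kg.
Tool frame: the origin (TCP) lies midway between the tips of the shut fingers; the grasp point (between the pads) lies 19 mm behind it; z points along the fingers, y is the direction in which the jaws open and shut (so a half turn about z gives the same grasp; the last joint's range is limited). The gripper opens to 85 mm and grips with 20 to 120 N. Pads are 22 mm wide; open, the fingers measure 114 mm over their backs; the gripper's body (76 mm by 85 mm) begins 54 mm behind the grasp point. The pads swing forward as they close: fully open they stand 13 mm farther back than shut.
Start: joints at [-1.45, 0.477, 0.022, 1.555, -0.011, 1.109, -0.083], TCP at [0.153, 0.657, 0.231] pointing down, gripper open.
Joint ranges: [-2.96, 2.96], [-0.34, 2.1], [-1.41, 1.46], [0.24, 2.44], [-1.37, 4.51], [0.17, 1.92], [-2.96, 2.96]. Speed limits (rad/s): [2.39, 2.39, 3.14, 3.14, 3.14, 3.14, 3.14].

### API

Orientations are given as a rotation vector (axis times angle).
In Python, from bench import r gives the robot as it stands. The module is installed in compiled form; this text tells all that it offers.
- The arm moves only by the tool apply_moves, never from a script. Its argument "plan" is a list that holds one entry, the list of rows, each a list of 7 numbers: the turn, a rotation vector about the tool's x, y, z scaled (see below), then the shift along the tool's x, y, z scaled (see below), then the closure, from -1 (fully open) to 1 (shut). In form: [[[wx, wy, wz, tx, ty, tz, grip], ...]]. A call has 1 to 12 rows; each row is the pose to reach, as a shift and turn from the pose commanded when the call began, along the tool's axes at that moment, turning the shorter way round; what a row does not reach only later rows make up. The controller multiplies each number of a shift by 0.4 m and each number of a turn by 180 degrees. A row lasts 1/12 s, in which the tool goes at most 41.7 mm and 7.16 degrees, less where a joint would pass 70% of its speed; a pose out of reach is approached as far as the arm can. A call with a number of a shift or a turn outside -1 to 1 is refused whole. A call with a gripper value outside its range is refused whole. The fingers move at their own pace and stop on an object; "force" is the grip in N (left out, the last holds). Time passes only in rows, so rows that repeat a pose let the fingers close. It gives the time, the measured TCP pose, the force and the opening at its end, in the units of the state.
- r.get_obs(): the state, without advancing time (a new reading comes with each control period).
- r.grab_frame(name): name is "scene" or "side" or "wrist"; returns a dict with "pixels" (384x512x3 uint8, blue, green, red), "fx", "fy", "cx", "cy" (pixels), "pose" (4x4, takes a point from camera to world coordinates). Camera axes: x right, y up, looking along -z (the intrinsics and any distortion apply to the point x, -y, -z); pixel columns grow to the right and rows downward; lengths in m; the calibration is good to about 2 mm. The wrist camera is an equidistant fisheye: a pixel r from the principal point sees the ray r / f radians off the axis. A picture is of the moment at which its call begins. There is no depth.
- r.hand_in(): hands the job in, once; it reports no verdict.
The state is a dict: "clock": time; "joints": joint angles; "qvel": joint speeds; "tau": joint torques, N m; "tcp_pos": TCP position; "orientation": TCP orientation; "contact_force": force on the tool from outside, world axes, zero at the start; "moment": the same for the moment, N m; "grip_width": finger opening in m.
Only numpy, scipy, OpenCV 4.12 (cv2) and the standard library are available. Lean on these libraries where they do the work, as an engineer would, in place of code of your own. Each camera call takes 0.05 s, during which the arm holds its last target. There are 200 camera calls.

## Working session

There is one attempt and no reset: what is moved stays moved. The work goes in short steps, Python scripts to look and compute and a tool call to move; the robot and the scene stay as the last step left them, time stands still between calls to the robot, and variables do not carry over. Pictures are saved under pics/ and viewed, on a budget of 10 in all, crops included, one or two more only if the job needs it, and the job is handed in when it is done.

Besides the shell and the picture viewer there is one more tool, called after "Emit:" as a command line: name --argument value ..., lists and objects as JSON in quotes. apply_moves: Moves the arm, as the interface text tells. Its arguments: {"type":"object","properties":{"plan":{"type":"array","items":{"type":"array","items":{"type":"array","items":{"type":"number","minimum":-1,"maximum":1}}}},"force":{"type":"number"}},"required":["plan"]}

```bash
mkdir -p pics
python3 - <<'E'
from bench import r
import cv2,numpy as np,pickle
o=r.get_obs(); print({k:np.round(v,3).tolist() for k,v in o.items()})
for n in("scene","side"):
    f=r.grab_frame(n); cv2.imwrite(f"pics/{n}0.png",f["pixels"]); pickle.dump(f,open(f"{n}0.pkl","wb"))
    print(n,[f[k] for k in("fx","fy","cx","cy")],np.round(f["pose"],3).tolist(), [k for k in f])
E
```

```text
{'clock': 0.0, 'joints': [-1.45, 0.478, 0.022, 1.556, -0.011, 1.109, -0.083], 'qvel': [-0.001, 0.001, 0.001, 0.0, 0.001, -0.001, -0.0], 'tau': [-0.0, -59.646, 1.608, -28.12, 0.012, 0.009, -0.0], 'tcp_pos': [0.153, 0.657, 0.23], 'orientation': [-0.359, -3.121, 0.003], 'contact_force': [0.673, -0.22, 0.262], 'moment': [0.034, 0.015, 0.05], 'grip_width': 0.085}
scene [485.76659979922647, 485.76659979922647, 253.11619442598754, 196.7612532515889] [[0.718, -0.556, 0.418, 1.082], [0.695, 0.589, -0.411, -0.524], [-0.018, 0.586, 0.81, 1.147], [0.0, 0.0, 0.0, 1.0]] ['pixels', 'fx', 'fy', 'cx', 'cy', 'pose']
side [449.4012823691745, 449.4012823691745, 254.70127757616095, 186.88453252477157] [[-0.994, 0.06, -0.086, 0.467], [-0.103, -0.712, 0.695, 0.653], [-0.02, 0.7, 0.714, 0.741], [0.0, 0.0, 0.0, 1.0]] ['pixels', 'fx', 'fy', 'cx', 'cy', 'pose']
```

Run:
```python
import cv2
for n in("scene","side"):
    i=cv2.imread(f"pics/{n}0.png"); cv2.imwrite(f"pics/{n}0b.png",cv2.resize(i,(768,576),interpolation=cv2.INTER_CUBIC))
```

```text
(no output)
```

View pics/scene0b.png

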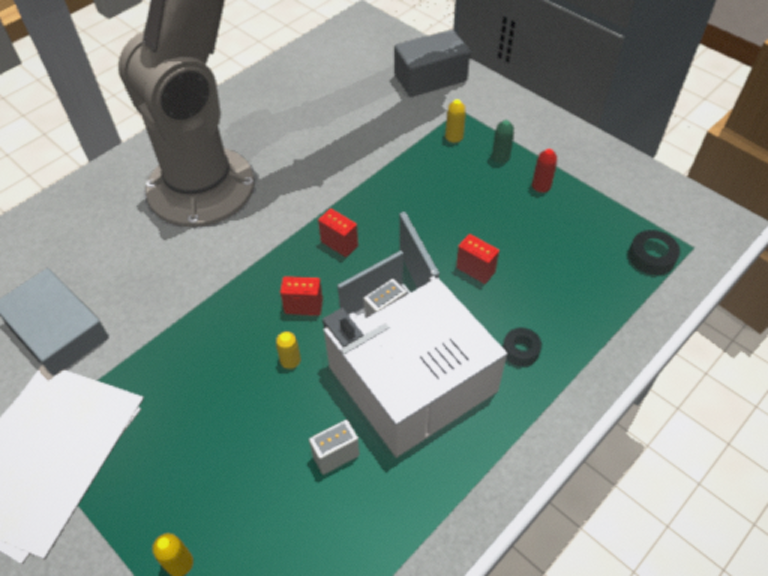

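View pics/side0b.png

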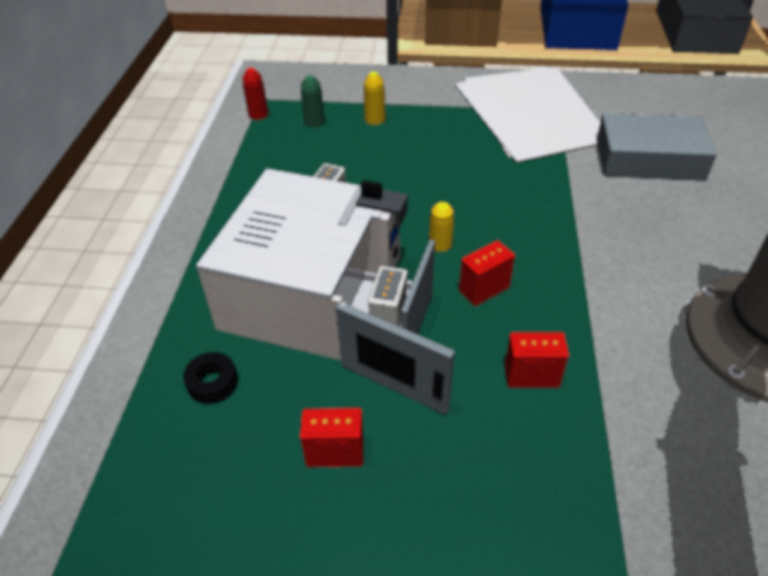

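The scene view (768 px scale) shows the chamber at about (415,350) with the door open at (418,245), tray front at (370,270), the terminal at (385,295) and the bolt tab at (347,325). The cap at (288,350) is the yellow one in front right of the chamber; the one at (456,120) and (172,555) are far away. The spare is the white box at (333,447), and the ct is the ring next to the chamber at (522,346). The red blocks are look-alikes. I'll fit a model and check it on an enlarged overlay.

```bash
cat > h.py <<'E'
import numpy as np,cv2,pickle
from scipy.optimize import least_squares
def proj(f,P):
    T=np.linalg.inv(f["pose"]); p=np.atleast_2d(P)@T[:3,:3].T+T[:3,3]
    return np.c_[f["cx"]+f["fx"]*p[:,0]/-p[:,2], f["cy"]-f["fy"]*p[:,1]/-p[:,2]]
def ray(f,uv,z):
    d=f["pose"][:3,:3]@np.array([(uv[0]-f["cx"])/f["fx"],-(uv[1]-f["cy"])/f["fy"],-1]); o=f["pose"][:3,3]
    return o+d*(z-o[2])/d[2]
def W(q,P):  # chamber->world
    c,s=np.cos(q[2]),np.sin(q[2]); P=np.atleast_2d(P)
    return np.c_[q[0]+c*P[:,0]-s*P[:,1], q[1]+s*P[:,0]+c*P[:,1], P[:,2]]
def C(q,P):
    P=np.atleast_2d(P)-[q[0],q[1],0]; c,s=np.cos(q[2]),np.sin(q[2])
    return np.c_[c*P[:,0]+s*P[:,1],-s*P[:,0]+c*P[:,1],P[:,2]]
def pts(q):  # q: x,y,yaw,tray,door,bolt
    t,a,b=q[3:6]; h=np.array([-.1,.09]); d=np.array([-np.sin(a),-np.cos(a)]); n=np.array([-np.cos(a),np.sin(a)])
    e=h+.16*d; eo=e+.012*n; ho=h+.012*n
    m=dict(rBL=[.1,.09,.13],rBR=[.1,-.13,.13],rFL=[-.088,.09,.13],rFR=[-.088,-.13,.13],bBL=[.1,.09,0],bBR=[.1,-.13,0],
    tL=[-.1-t,.069,.118],tR=[-.1-t,-.069,.118],tLb=[-.1-t,.069,.01],
    dei=[*e,.124],deo=[*eo,.124],dh=[*h,.124],dho=[*ho,.124],deob=[*eo,.004])
    return m
def world(q): m=pts(q); return {k:W(q,v)[0] for k,v in m.items()}
E
cat > fit.py <<'E'
from h import *
S=pickle.load(open("scene0.pkl","rb"));D=pickle.load(open("side0.pkl","rb"))
kp=[(S,dict(rBL=(503,355),rBR=(390,418),rFL=(437,280),tL=(403,255),tR=(340,288),deo=(405,213),bBR=(399,453))),
    (D,dict(rBL=(200,263),rBR=(268,170),rFL=(338,300),deo=(452,352),deob=(447,410),tR=(433,243)))]
def res(q):
    w=world(q); return np.concatenate([proj(f,w[k])[0]-np.array(v)/1.5 for f,d in kp for k,v in d.items()])
s=least_squares(res,[.65,-.05,0,.09,1.8,0],loss="soft_l1"); q=s.x; print(np.round(q,4),np.round(res(q).reshape(-1,2),1).tolist())
np.save("q.npy",q)
for n,uv,z in(("cap",(288,335),.075),("spare",(333,436),.07),("ct",(522,340),.028),("tab",(347,322),.16),("term",(386,290),.086),("red1",(338,219),.07),("red2",(300,285),.07),("red3",(478,244),.07)):
    p=ray(S,np.array(uv)/1.5,z); print(n,np.round(p,3),"chamber",np.round(C(q,p),3))
p=ray(D,np.array((371,186))/1.5,.16);print("tab side",np.round(C(q,p),3))
w=world(q); out=[]
for f,c in((S,(200,130)),(D,(120,100))):
    s=3 if f is S else 2.6
    i=cv2.resize(f["pixels"][c[1]:c[1]+190,c[0]:c[0]+ (150 if f is S else 200)],None,fx=s,fy=s,interpolation=cv2.INTER_CUBIC)
    for k,v in w.items(): u=(proj(f,v)[0]-c)*s; cv2.circle(i,tuple(int(x) for x in u),2,(255,0,255),-1)
    out.append(cv2.copyMakeBorder(i,0,570-i.shape[0] if i.shape[0]<570 else 0,0,0,0)[:570])
o=np.hstack(out); print(o.shape); cv2.imwrite("pics/ov.png",cv2.resize(o,None,fx=.8,fy=.8) if o.shape[1]>800 else o)
E
python3 fit.py
```

```text
[ 0.6687 -0.0155 -0.2489  0.0733  1.6715  0.    ] [[1.5, -0.5], [0.3, 1.4], [1.7, -2.4], [0.1, -0.8], [-1.9, -0.9], [-2.9, -0.9], [-5.4, 1.1], [-2.7, 0.1], [2.4, -1.2], [-7.1, -1.6], [0.7, 0.8], [0.6, 0.9], [-1.4, -3.0]]
cap [ 0.472 -0.152  0.075] chamber [[-0.157 -0.181  0.075]]
spare [ 0.666 -0.229  0.07 ] chamber [[ 0.05  -0.207  0.07 ]]
ct [0.761 0.149 0.028] chamber [[0.049 0.182 0.028]]
tab [ 0.572 -0.098  0.16 ] chamber [[-0.074 -0.104  0.16 ]]
term [0.535 0.031 0.086] chamber [[-0.141  0.012  0.086]]
red1 [0.337 0.1   0.07 ] chamber [[-0.35  0.03  0.07]]
red2 [ 0.403 -0.062  0.07 ] chamber [[-0.246 -0.11   0.07 ]]
red3 [0.579 0.239 0.07 ] chamber [[-0.149  0.225  0.07 ]]
tab side [[-0.074 -0.102  0.16 ]]
(570, 970, 3)
```

View pics/ov.png

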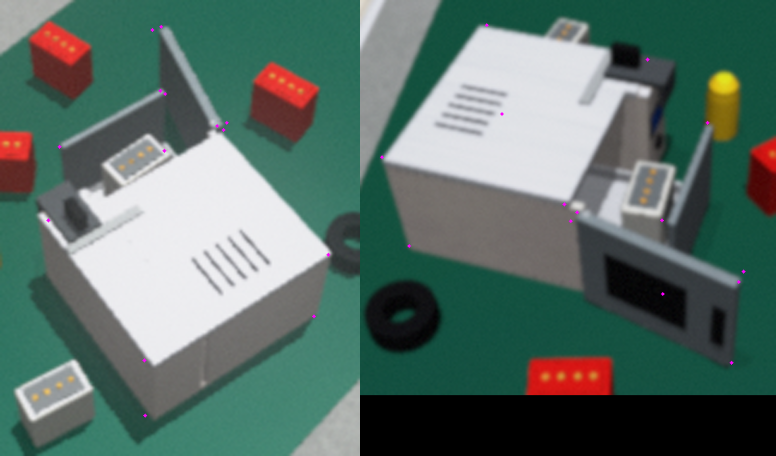

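The overlay matches the edges to within a few mm. The chamber is at (0.669,-0.016) with yaw -0.249, tray about 0.075 out, door about 1.67, and the tab at chamber (-0.074,-0.103). Once turned 1.2°, the tool axes will be (-x, +y, -z) of the chamber. Next I close the fingers and move over.

Emit:
apply_moves --plan '[[[0, 0, 0.0064, -0.66, -0.59, 0, 1], [0, 0, 0.0064, -0.66, -0.59, 0, 1], [0, 0, 0.0064, -0.66, -0.59, 0, 1], [0, 0, 0.0064, -0.66, -0.59, 0, 1], [0, 0, 0.0064, -0.66, -0.59, 0, 1], [0, 0, 0.0064, -0.66, -0.59, 0, 1], [0, 0, 0.0064, -0.66, -0.59, 0, 1], [0, 0, 0.0064, -0.66, -0.59, 0, 1], [0, 0, 0.0064, -0.66, -0.59, 0, 1], [0, 0, 0.0064, -0.66, -0.59, 0, 1], [0, 0, 0.0064, -0.66, -0.59, 0, 1]]]'

```text
clock: 1.02
tcp_pos: [0.3574, 0.3665, 0.2312]
orientation: [-0.395, -3.116, 0.0]
contact_force: [0.4, 0.8, 0.0]
grip_width: 0.0001
```

```bash
cat > st.py <<'E'
from h import *
from bench import r
from scipy.spatial.transform import Rotation as R
o=r.get_obs(); q=np.load("q.npy"); m=R.from_rotvec(o["orientation"]).as_matrix()
cf=C([0,0,q[2]],o["contact_force"])[0]
print("t",round(o["clock"],2),"TCP chamber",np.round(C(q,o["tcp_pos"])[0],4),"tool x in chamber",np.round(C([0,0,q[2]],m[:,0])[0],3),"z",np.round(m[:,2],3),"F",np.round(cf,1),"w",round(o["grip_width"],4),"j",np.round(o["joints"],2))
E
python3 st.py
```

```text
t 1.02 TCP chamber [-0.3958  0.2935  0.2312] tool x in chamber [-1.     0.003  0.   ] z [-0. -0. -1.] F [0.2 0.9 0. ] w 0.0001 j [-1.04  0.21  0.14  1.95 -0.03  0.99  0.43]
```

Emit:
apply_moves --plan '[[[0, 0, 0, -0.45, -0.72, 0, 1], [0, 0, 0, -0.45, -0.72, 0, 1], [0, 0, 0, -0.45, -0.72, 0, 1], [0, 0, 0, -0.45, -0.72, 0, 1], [0, 0, 0, -0.45, -0.72, 0, 1], [0, 0, 0, -0.45, -0.72, 0, 1], [0, 0, 0, -0.45, -0.72, 0, 1], [0, 0, 0, -0.45, -0.72, 0, 1], [0, 0, 0, -0.45, -0.72, 0, 1], [0, 0, 0, -0.45, -0.72, 0.15, 1], [0, 0, 0, -0.45, -0.72, 0.25, 1], [0, 0, 0, -0.45, -0.72, 0.35, 1]]]'

```text
clock: 2.02
tcp_pos: [0.4611, 0.0461, 0.1054]
orientation: [0.386, 3.115, 0.003]
contact_force: [1.1, 1.4, -0.1]
grip_width: -0.0003
```

```bash
python3 st.py
python3 - <<'E'
from bench import r
import cv2,numpy as np
a=[r.grab_frame(n)["pixels"] for n in("scene","side")]
cv2.imwrite("pics/b.png",np.hstack([cv2.resize(a[0][110:310,180:380],(400,400)),cv2.resize(a[1][90:290,120:320],(400,400))]))
E
```

```text
t 2.02 TCP chamber [-0.2163  0.0086  0.1054] tool x in chamber [-1.    -0.002 -0.002] z [ 0.003  0.001 -1.   ] F [ 0.7  1.6 -0.1] w -0.0003 j [-0.54  0.32  0.37  2.18 -0.19  0.66  1.28]
```

View pics/b.png

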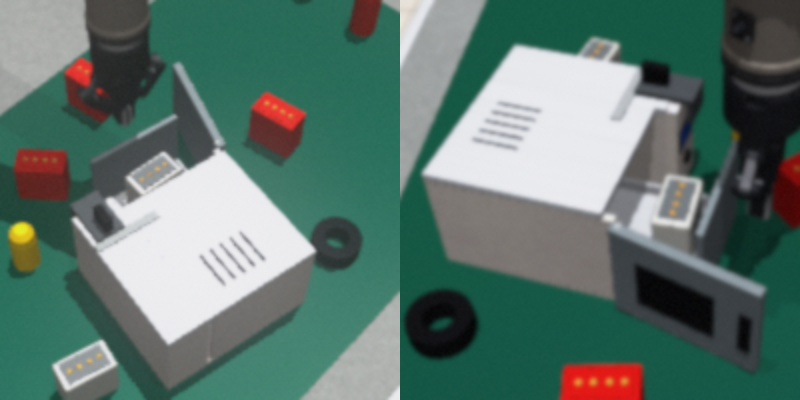

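Fingers are shut and in front of the tray panel (scene crop (125,110)), clear of the door and terminal. I'll push the tray in smoothly.

Emit:
apply_moves --plan '[[[0, 0, 0, -0.03, 0, 0, 1], [0, 0, 0, -0.06, 0, 0, 1], [0, 0, 0, -0.08, 0, 0, 1], [0, 0, 0, -0.1, 0, 0, 1], [0, 0, 0, -0.12, 0, 0, 1], [0, 0, 0, -0.14, 0, 0, 1], [0, 0, 0, -0.16, 0, 0, 1], [0, 0, 0, -0.18, 0, 0, 1], [0, 0, 0, -0.2, 0, 0, 1], [0, 0, 0, -0.22, 0, 0, 1], [0, 0, 0, -0.235, 0, 0, 1], [0, 0, 0, -0.25, 0, 0, 1]]]'

```text
clock: 3.12
tcp_pos: [0.5577, 0.0194, 0.1061]
orientation: [-0.39, -3.117, 0.0]
contact_force: [-2.5, 1.8, 0.8]
grip_width: 0.0
```

```bash
python3 st.py
```

```text
t 3.12 TCP chamber [-0.1161  0.0065  0.1061] tool x in chamber [-1.  0.  0.] z [-0. -0. -1.] F [-2.9  1.1  0.8] w 0.0 j [-0.43  0.46  0.36  1.97 -0.23  0.75  1.39]
```

Emit:
apply_moves --plan '[[[0, 0, 0, -0.005, 0, 0, 1], [0, 0, 0, -0.01, 0, 0, 1], [0, 0, 0, -0.015, 0, 0, 1], [0, 0, 0, -0.02, 0, 0, 1], [0, 0, 0, -0.02, 0, 0, 1]]]'

```text
clock: 3.53
tcp_pos: [0.5651, 0.0174, 0.1062]
orientation: [0.39, 3.117, -0.0]
contact_force: [-0.5, -0.6, 0.0]
grip_width: -0.0
```

```bash
python3 st.py
```

```text
t 3.53 TCP chamber [-0.1085  0.0063  0.1062] tool x in chamber [-1.  0. -0.] z [ 0. -0. -1.] F [-0.3 -0.7  0. ] w -0.0 j [-0.42  0.47  0.36  1.95 -0.23  0.76  1.4 ]
```

Emit:
apply_moves --plan '[[[0, 0, 0, -0.005, 0, 0, 1], [0, 0, 0, -0.01, 0, 0, 1], [0, 0, 0, -0.015, 0, 0, 1]]]'

```text
clock: 3.78
tcp_pos: [0.5655, 0.0174, 0.1056]
orientation: [-0.387, -3.106, -0.001]
contact_force: [-21.9, 6.6, 16.7]
grip_width: 0.0
```

```bash
python3 st.py
python3 - <<'E'
from bench import r
import cv2,numpy as np
a=[r.grab_frame(n)["pixels"] for n in("scene","side")]
cv2.imwrite("pics/c.png",np.hstack([cv2.resize(a[0][110:260,180:330],(400,400),interpolation=2),cv2.resize(a[1][100:250,180:330],(400,400),interpolation=2)]))
E
```

```text
t 3.78 TCP chamber [-0.1081  0.0065  0.1056] tool x in chamber [-1.    -0.001  0.011] z [-0.011  0.002 -1.   ] F [-22.8   1.   16.7] w 0.0 j [-0.42  0.48  0.36  1.94 -0.24  0.78  1.4 ]
```

View pics/c.png

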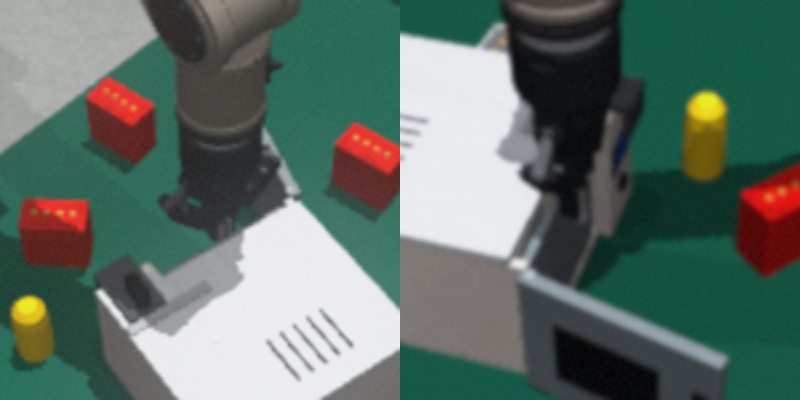

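The tray is on its stop (22 N). The image shows the panel flush in the opening, at side crop (540,230), with the door still open. Next I back off, rise, and go round to the door's outer side.

Emit:
apply_moves --plan '[[[0, 0, 0, 0.1, 0, 0, 1], [0, 0, 0, 0.15, 0, 0, 1], [0, 0, 0, 0.2, 0, -0.1, 1], [0, 0, 0, 0.25, 0, -0.2, 1], [0, 0, 0, 0.31, 0, -0.3, 1], [0, 0, 0, 0.31, 0, -0.36, 1], [0, 0, 0, 0.31, 0.1, -0.36, 1], [0, 0, 0, 0.31, 0.2, -0.36, 1], [0, 0, 0, 0.31, 0.3, -0.36, 1], [0, 0, 0, 0.31, 0.4, -0.36, 1], [0, 0, 0, 0.31, 0.4, -0.36, 1]]]'

```text
clock: 4.8
tcp_pos: [0.4909, 0.2107, 0.2506]
orientation: [0.375, 3.117, 0.007]
contact_force: [0.4, 1.1, 0.1]
grip_width: -0.0003
```

```bash
python3 st.py
```

```text
t 4.8 TCP chamber [-0.228   0.1754  0.2506] tool x in chamber [-1.    -0.01  -0.002] z [ 0.003  0.004 -1.   ] F [0.1 1.1 0.1] w -0.0003 j [-0.79  0.22  0.32  1.89 -0.08  1.03  0.89]
```

Emit:
apply_moves --plan '[[[0, 0, 0, 0, 0, 0.1, 1], [0, 0, 0, 0, 0, 0.2, 1], [0, 0, 0, 0, 0, 0.3, 1], [0, 0, 0, 0, 0, 0.385, 1], [0, 0, 0, 0, 0, 0.385, 1], [0, 0, 0, 0, 0, 0.385, 1]]]'

```text
clock: 5.3
tcp_pos: [0.4894, 0.2008, 0.0957]
orientation: [-0.391, -3.115, 0.004]
contact_force: [0.1, 1.1, 1.2]
grip_width: 0.0003
```

```bash
python3 st.py
python3 - <<'E'
from bench import r
import cv2,numpy as np
a=[r.grab_frame(n)["pixels"] for n in("scene","side")]
cv2.imwrite("pics/d.png",np.hstack([cv2.resize(a[0][90:260,180:350],(400,400),interpolation=2),cv2.resize(a[1][100:290,160:350],(400,400),interpolation=2)]))
E
```

```text
t 5.3 TCP chamber [-0.227   0.1654  0.0957] tool x in chamber [-1.     0.001  0.002] z [-0.002 -0.002 -1.   ] F [-0.2  1.1  1.2] w 0.0003 j [-0.73  0.43  0.28  2.03 -0.18  0.7   0.98]
```

View pics/d.png

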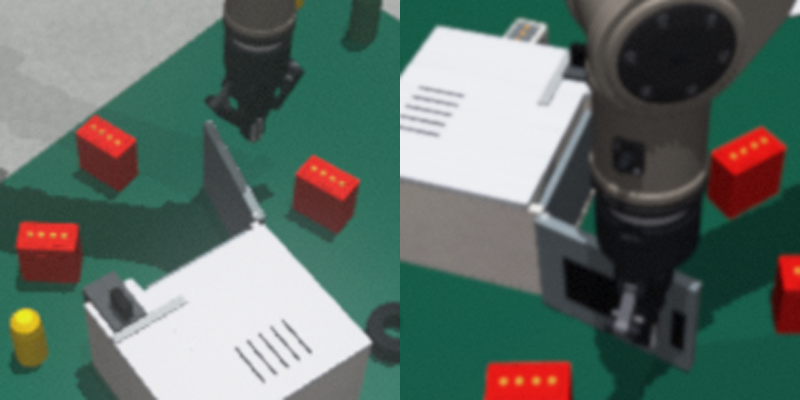

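The fingers are on the door's outer side, between its free edge and the red block, clear of both. I'll sweep the door along its arc.

Emit:
apply_moves --plan '[[[0, 0, 0, 0, -0.04, 0, 1], [0, 0, 0, 0, -0.075, 0, 1], [0, 0, 0, 0, -0.11, 0, 1], [0, 0, 0, -0.003, -0.145, 0, 1], [0, 0, 0, -0.006, -0.18, 0, 1], [0, 0, 0, -0.01, -0.21, 0, 1], [0, 0, 0, -0.014, -0.24, 0, 1], [0, 0, 0, -0.018, -0.27, 0, 1], [0, 0, 0, -0.028, -0.3, 0, 1], [0, 0, 0, -0.04, -0.33, 0, 1], [0, 0, 0, -0.055, -0.356, 0, 1], [0, 0, 0, -0.055, -0.356, 0, 1]]]'

```text
clock: 6.4
tcp_pos: [0.4765, 0.0551, 0.0963]
orientation: [0.396, 3.116, -0.002]
contact_force: [-0.6, -0.3, -0.5]
grip_width: 0.0
```

```bash
python3 st.py
```

```text
t 6.4 TCP chamber [-0.2037  0.0211  0.0963] tool x in chamber [-1.     0.004 -0.001] z [ 0.    -0.001 -1.   ] F [-0.5 -0.4 -0.5] w 0.0 j [-0.5   0.36  0.31  2.15 -0.17  0.66  1.24]
```

Emit:
apply_moves --plan '[[[0, 0, 0, -0.02, -0.025, 0, 1], [0, 0, 0, -0.04, -0.045, 0, 1], [0, 0, 0, -0.058, -0.065, 0, 1], [0, 0, 0, -0.08, -0.08, 0, 1], [0, 0, 0, -0.1, -0.095, 0, 1], [0, 0, 0, -0.125, -0.108, 0, 1], [0, 0, 0, -0.145, -0.117, 0, 1], [0, 0, 0, -0.165, -0.125, 0, 1], [0, 0, 0, -0.18, -0.13, 0, 1], [0, 0, 0, -0.19, -0.133, 0, 1], [0, 0, 0, -0.195, -0.133, 0, 1], [0, 0, 0, -0.195, -0.133, 0, 1]]]'

```text
clock: 7.4
tcp_pos: [0.539, -0.0126, 0.0963]
orientation: [0.39, 3.117, -0.0]
contact_force: [0.2, -0.0, -0.3]
grip_width: 0.0001
```

```bash
python3 st.py
```

```text
t 7.4 TCP chamber [-0.1263 -0.0291  0.0963] tool x in chamber [-1.  0. -0.] z [ 0. -0. -1.] F [ 0.2  0.  -0.3] w 0.0001 j [-0.34  0.44  0.31  2.01 -0.2   0.71  1.42]
```

Emit:
apply_moves --plan '[[[0, 0, 0, -0.005, 0, 0, 1], [0, 0, 0, -0.01, 0, 0, 1], [0, 0, 0, -0.015, 0, 0, 1], [0, 0, 0, -0.02, 0, 0, 1], [0, 0, 0, -0.02, 0, 0, 1]]]'

```text
clock: 7.82
tcp_pos: [0.5462, -0.0144, 0.0962]
orientation: [-0.39, -3.117, 0.0]
contact_force: [-2.7, -0.8, 0.2]
grip_width: 0.0001
```

```bash
python3 st.py
```

```text
t 7.82 TCP chamber [-0.1189 -0.0291  0.0962] tool x in chamber [-1.    -0.     0.001] z [-0.001  0.    -1.   ] F [-2.5 -1.5  0.2] w 0.0001 j [-0.33  0.45  0.31  2.   -0.2   0.72  1.42]
```

Emit:
apply_moves --plan '[[[0, 0, 0, -0.004, 0, 0, 1], [0, 0, 0, -0.008, 0, 0, 1], [0, 0, 0, -0.008, 0, 0, 1]]]'

```text
clock: 8.07
tcp_pos: [0.5464, -0.0143, 0.0958]
orientation: [-0.388, -3.111, -0.001]
contact_force: [-11.0, 2.3, 8.0]
grip_width: -0.0
```

```bash
python3 st.py
```

```text
t 8.07 TCP chamber [-0.1188 -0.029   0.0958] tool x in chamber [-1.    -0.001  0.007] z [-0.007  0.001 -1.   ] F [-11.2  -0.5   8. ] w -0.0 j [-0.33  0.46  0.31  1.99 -0.21  0.73  1.43]
```

The door is on its stop (11 N). Next is the bolt: back off, rise, and move to the right of the tab.

Emit:
apply_moves --plan '[[[0, 0, 0, 0.08, 0, 0, 1], [0, 0, 0, 0.12, 0, 0, 1], [0, 0, 0, 0.12, 0, -0.1, 1], [0, 0, 0, 0.12, 0, -0.2, 1], [0, 0, 0, 0.12, 0, -0.3, 1], [0, 0, 0, 0.12, 0, -0.385, 1], [0, 0, 0, 0.07, -0.08, -0.385, 1], [0, 0, 0, 0.01, -0.16, -0.385, 1], [0, 0, 0, -0.05, -0.24, -0.385, 1], [0, 0, 0, -0.105, -0.32, -0.385, 1], [0, 0, 0, -0.105, -0.32, -0.385, 1], [0, 0, 0, -0.105, -0.32, -0.385, 1]]]'

```text
clock: 9.07
tcp_pos: [0.559, -0.1526, 0.2504]
orientation: [0.397, 3.115, -0.002]
contact_force: [0.3, 0.8, -0.7]
grip_width: -0.0001
```

```bash
python3 st.py
python3 - <<'E'
from bench import r
import cv2,numpy as np
a=[r.grab_frame(n)["pixels"] for n in("scene","side")]
cv2.imwrite("pics/e.png",np.hstack([cv2.resize(a[0][110:290,180:360],(400,400),interpolation=2),cv2.resize(a[1][100:250,180:330],(400,400),interpolation=2)]))
E
```

```text
t 9.07 TCP chamber [-0.0725 -0.1599  0.2504] tool x in chamber [-1.     0.005 -0.001] z [ 0.001 -0.001 -1.   ] F [ 0.1  0.9 -0.7] w -0.0001 j [-0.21  0.32  0.46  1.79 -0.16  1.06  1.63]
```

View pics/e.png

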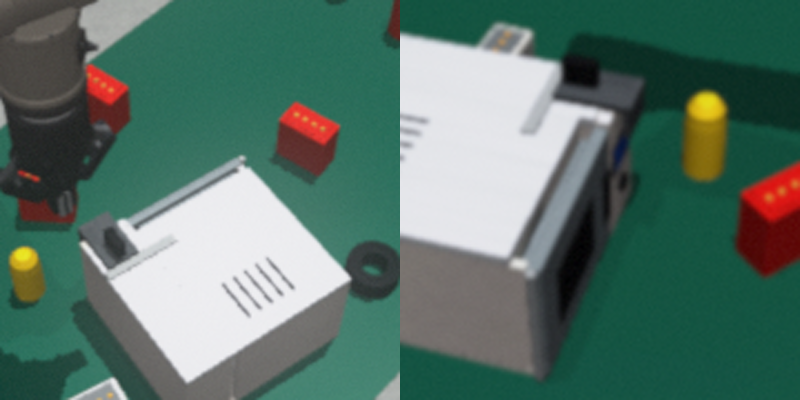

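The door is closed flush, and the bolt tab stands free at scene crop (115,238). I'll descend to the right of the tab, just above roof height.

Emit:
apply_moves --plan '[[[0, 0, 0, 0, 0, 0.09, 1], [0, 0, 0, 0, 0, 0.18, 1], [0, 0, 0, 0, 0, 0.255, 1], [0, 0, 0, 0, 0, 0.255, 1], [0, 0, 0, 0, 0, 0.255, 1]]]'

```text
clock: 9.58
tcp_pos: [0.5578, -0.1479, 0.1476]
orientation: [-0.386, -3.115, -0.001]
contact_force: [0.8, 0.7, 0.4]
grip_width: -0.0
```

```bash
python3 st.py
python3 - <<'E'
from bench import r
import cv2,numpy as np
a=[r.grab_frame(n)["pixels"] for n in("scene","side")]
cv2.imwrite("pics/f.png",np.hstack([cv2.resize(a[0][160:290,180:310],(400,400),interpolation=2),cv2.resize(a[1][80:210,180:310],(400,400),interpolation=2)]))
E
```

```text
t 9.58 TCP chamber [-0.0748 -0.1557  0.1476] tool x in chamber [-1.    -0.002  0.003] z [-0.003  0.001 -1.   ] F [0.6 0.8 0.4] w -0.0 j [-0.17  0.44  0.42  1.89 -0.23  0.86  1.69]
```

View pics/f.png

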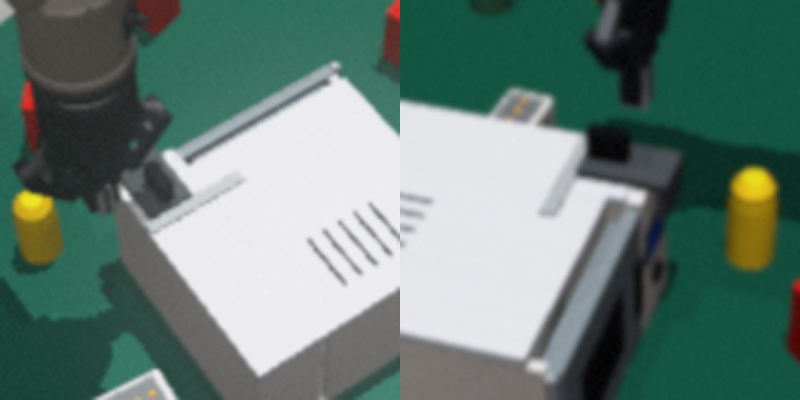

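The fingers hang right of the tab in line with it, clear of the cap and the roof. I'll push left.

Emit:
apply_moves --plan '[[[0, 0, 0, 0, 0.025, 0, 1], [0, 0, 0, 0, 0.045, 0, 1], [0, 0, 0, 0, 0.06, 0, 1], [0, 0, 0, 0, 0.075, 0, 1], [0, 0, 0, 0, 0.09, 0, 1], [0, 0, 0, 0, 0.105, 0, 1], [0, 0, 0, 0, 0.12, 0, 1], [0, 0, 0, 0, 0.13, 0, 1], [0, 0, 0, 0, 0.14, 0, 1], [0, 0, 0, 0, 0.15, 0, 1]]]'

```text
clock: 10.52
tcp_pos: [0.5733, -0.0913, 0.1481]
orientation: [-0.39, -3.117, 0.0]
contact_force: [-1.4, -1.6, 0.9]
grip_width: -0.0001
```

```bash
python3 st.py
```

```text
t 10.52 TCP chamber [-0.0737 -0.097   0.1481] tool x in chamber [-1.  0.  0.] z [-0. -0. -1.] F [-1.  -1.9  0.9] w -0.0001 j [-0.26  0.44  0.41  1.89 -0.22  0.86  1.58]
```

Friction of about 2 N is felt, so the bolt is moving. I'll go on to its stop.

Emit:
apply_moves --plan '[[[0, 0, 0, 0, 0.01, 0, 1], [0, 0, 0, 0, 0.02, 0, 1], [0, 0, 0, 0, 0.03, 0, 1], [0, 0, 0, 0, 0.037, 0, 1], [0, 0, 0, 0, 0.044, 0, 1], [0, 0, 0, 0, 0.05, 0, 1]]]'

```text
clock: 11.02
tcp_pos: [0.5765, -0.0772, 0.1481]
orientation: [-0.395, -3.115, 0.01]
contact_force: [-6.1, -17.2, 4.0]
grip_width: 0.0002
```

```bash
python3 st.py
```

```text
t 11.02 TCP chamber [-0.0741 -0.0825  0.1481] tool x in chamber [-1.     0.003  0.001] z [-0.003 -0.006 -1.   ] F [ -1.6 -18.2   4. ] w 0.0002 j [-0.29  0.44  0.41  1.88 -0.22  0.86  1.54]
```

Stop felt (18 N). I'll retreat right and up, out of the camera view, then check.

Emit:
apply_moves --plan '[[[0, 0, 0, 0, -0.05, 0, 1], [0, 0, 0, 0, -0.1, 0, 1], [0, 0, 0, 0, -0.1, -0.1, 1], [0, 0, 0, 0, -0.1, -0.2, 1], [0, 0, 0, 0, -0.1, -0.3, 1], [0, 0, 0, 0.1, -0.1, -0.35, 1], [0, 0, 0, 0.2, -0.15, -0.35, 1], [0, 0, 0, 0.3, -0.2, -0.35, 1], [0, 0, 0, 0.3, -0.2, -0.35, 1], [0, 0, 0, 0.3, -0.2, -0.35, 1]]]'

```text
clock: 11.85
tcp_pos: [0.4401, -0.1202, 0.2886]
orientation: [0.392, 3.116, 0.004]
contact_force: [0.6, 1.2, 0.3]
grip_width: -0.0002
```

```bash
python3 st.py
python3 - <<'E'
from bench import r
import cv2,numpy as np,pickle
a=[]
for n in("scene","side"):
    f=r.grab_frame(n); a.append(f["pixels"]); pickle.dump(f,open(n+"1.pkl","wb"))
cv2.imwrite("pics/g.png",np.hstack([cv2.resize(a[0][160:330,180:350],(400,400),interpolation=2),cv2.resize(a[1][100:250,180:330],(400,400),interpolation=2)]))
E
```

```text
t 11.85 TCP chamber [-0.1957 -0.1578  0.2886] tool x in chamber [-1.     0.002 -0.   ] z [ 0.001  0.002 -1.   ] F [0.3 1.3 0.3] w -0.0002 j [-0.33  0.04  0.48  2.01 -0.02  1.1   1.48]
```

View pics/g.png

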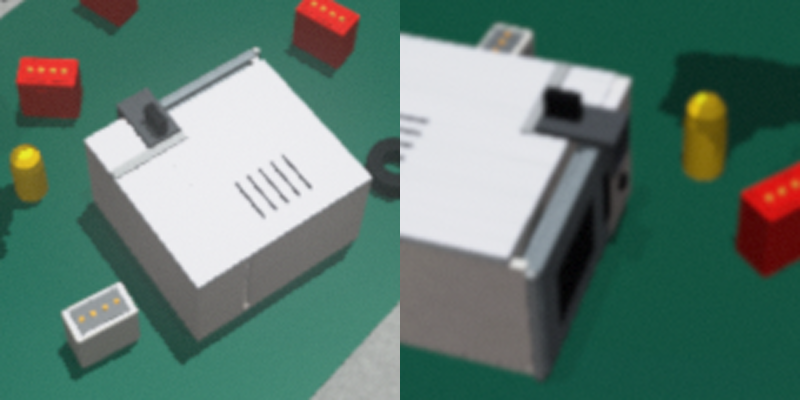

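The picture shows the bolt plate across the door's top corner at side crop (580,115). The tab is now at (563,92), was (582,60). The door is flush, and the cap and spare are in place. I'll check the numbers.

Run:
```python
from h import *
q=np.load("q.npy");S=pickle.load(open("scene1.pkl","rb"));D=pickle.load(open("side1.pkl","rb"))
print("tab",C(q,ray(S,(180+155*.425,160+103*.425),.16)).round(3),C(q,ray(D,(180+163*.375,100+90*.375),.16)).round(3))
S0=pickle.load(open("scene0.pkl","rb"))
# bystander shift by template match
for n,u in(("cap",(288,350)),("spare",(333,447)),("ct",(522,346))):
    x,y=int(u[0]/1.5),int(u[1]/1.5);t=S0["pixels"][y-18:y+18,x-18:x+18];w=S["pixels"][y-30:y+30,x-30:x+30]
    _,s,_,l=cv2.minMaxLoc(cv2.matchTemplate(w,t,cv2.TM_CCOEFF_NORMED));print(n,round(s,2),"px shift",l[0]-12,l[1]-12)
```

```text
tab [[-0.082 -0.057  0.16 ]] [[-0.074 -0.067  0.16 ]]
cap 0.94 px shift 0 0
spare 1.0 px shift 0 0
ct 1.0 px shift 0 0
```

```bash
python3 -c "
from bench import r
print(r.hand_in())"
```

```text
the job is handed in; nothing more can be done
None
```

I pushed the tray fully in, then swung the door shut, then pushed the bolt all the way across, using the shut fingers only. The hand then moved clear and I handed the job in at about 12 s of the 64 s limit. Handing in gives no verdict.

- **Tray, door and bolt:** each ended against a firm stop, at about 22 N, 11 N and 18 N. The last picture showed the door flush and the bolt plate over the door corner. I last saw the tray panel when it was pushed in, before the door covered it.
- **Bolt position:** the two camera readings of the tab disagreed by 10 mm (chamber y -57 and -67 mm). Their mean, -62 mm, fits the expected -60 mm at the stop. The force at the stop was the firmer evidence.
- **Bystanders:** the cap, spare and current transformer showed no pixel shift from the start.
- **Terminal:** it is hidden behind the shut door, so I could not check it directly at the end. I pushed the tray in slowly so that it would not tip.

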